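Snap the food box lid shut all round

ROBOT

A 6-joint arm with a two-finger parallel gripper is mounted at the origin on a cart in front of the work surface, level with it; the furniture and walls round the work are solid. World frame = base frame: x ahead of the robot, y to its left, z up, the work surface at z = 0. Lengths are in mm, angles in rad, forces in N, time in s.
With the tool pointing down it reaches from about 325 to 900 mm from the base axis. Payload 6.1 kg.
Tool frame: the origin (TCP) lies at the very end of the fingers, on their centre line; the grasp point (between the pads) lies 19 mm behind it (ctrl.grip_depth is the distance from the TCP to the grasp point, in mm); x points along the fingers, y is the direction in which the jaws open and shut, and the axes are right-handed (so a half turn about x gives the same grasp; the last joint's range is limited). The gripper opens to 85 mm and grips with 20 to 120 N. Pads are 22 mm wide; open, the fingers measure 114 mm over their backs; the gripper's body (76 mm by 85 mm) begins 54 mm behind the grasp point. The pads swing forward as they close: fully open they stand 13 mm farther back than shut.
Start: joints at [-1.28, 0.22, 1.526, -0, 1.395, -0.126], TCP at [253.015, -571.489, 231.3] pointing down, gripper open.
Joint ranges: [-2.98, 2.98], [-0.91, 2.08], [0.09, 2.57], [-1.24, 4.39], [0.2, 2.65], [-2.68, 2.68]. Speed limits (rad/s): [2.57, 2.57, 3.01, 3.14, 3.14, 3.14].

INTERFACE

Orientations are given as a rotation vector (axis times angle).
In Python, from rig import ctrl, vision gives the robot as it stands.
- The arm moves only by the shell command python3 -m inch 'ROWS' [FORCE]. ROWS is JSON, a list of rows, each an object of numbers: "rx", "ry", "rz": the turn, a rotation vector about the tool's x, y, z as a fraction of full scale; "dx", "dy", "dz": the shift along the tool's x, y, z as a fraction of full scale; "gripper": the closure, from 0 (fully open) to 1 (shut). In form: [{"rx": .., "ry": .., "rz": .., "dx": .., "dy": .., "dz": .., "gripper": ..}, ...]. A call has 1 to 5 rows; each row is the pose to reach, as a shift and turn from the pose commanded when the call began, along the tool's axes at that moment, turning the shorter way round; what a row does not reach only later rows make up. Full scale, the value 1, is 0.15 m for a shift and 360 degrees for a turn. A row lasts 1/8 s, in which the tool goes at most 62.5 mm and 10.7 degrees, less where a joint would pass 70% of its speed; a pose out of reach is approached as far as the arm can. A call with a number of a shift or a turn outside -1 to 1 is refused whole. A call with a gripper value outside its range is refused whole. The fingers move at their own pace and stop on an object; FORCE is the grip in N (left out, the last holds). Time passes only in rows, so rows that repeat a pose let the fingers close. It gives the time, the measured TCP pose, the force and the opening at its end, in the units of the state.
- ctrl.read_state(): the state, without advancing time (a new reading comes with each control period).
- vision.get_image(name): name is "scene" or "top"; returns a dict with "img" (384x512x3 uint8, blue, green, red), "range_z" (384x512 float32, mm along the optical axis (not along the pixel's ray), 0 where there is no reading), "fx", "fy", "cx", "cy" (pixels), "R" (3x3) and "t" (3): a world point X has camera coordinates R X + t. Camera axes: x right, y down, z forward; pixel columns grow to the right and rows downward; lengths in mm; the calibration is good to about 2 mm. A picture is of the moment at which its call begins.
- ctrl.hand_in(): hands the job in, once; it reports no verdict.
Trained networks look in a picture, given as the dict that the camera call returned (one of the last four; its "shot" number tells which), for a name from the list of things; names that differ only in an ending like _2 or _b are one class to them, and where a whole thing is asked for, a point or a joint stands for the part that bears it (a point fixed in the world has none). Each returns a list of dicts, best first, with "conf" (0 to 1); they miss things now and then, are a little off and sometimes report something else, mostly with a low value. They report only what shows in the picture. A call takes as long as a camera call.
- vision.boxes_of(query, picture): "position" ([x, y, z] in mm, in world coordinates, good to about 4 mm: the middle of the surface that is visible of it).
The state is a dict: "clock": time; "joint_pos": joint angles; "joint_velocities": joint speeds; "joint_efforts": joint torques, N m; "ee_pos": TCP position; "eef_rot": TCP orientation; "wrist_force": force on the tool from outside, world axes, zero at the start; "ft_torque": the same for the moment, N m; "width": opening from 0.0 (shut) to 1.0 (fully open).
Only numpy, scipy, OpenCV 4.12 (cv2) and the standard library are available. Lean on these libraries where they do the work, as an engineer would, in place of code of your own. Each camera call takes 0.05 s, during which the arm holds its last target. There are 200 camera calls.

TASK

The lid of the clear mushroom box is only partly on: press its teal rim down with the fingertips, section by section all the way round, until every one of the six sections has snapped flat. Only press: pick nothing up, and leave the garlic, the mushroom, the peeler and everything else on the table where it is.

Things in the scene. Friction and masses are not known exactly. Their poses are not given: they have to be found in the camera images.
- food_box: clear box of mushrooms that stands fast on the table, with a teal snap lid: 180 x 260 mm over the rim (long way = its y), lid top 75 mm above the table. Origin: centre of the underside, z up. The lid's middle (120 x 200 mm) and round corners are rigid and already down; the rim is six sections, 30 mm wide with a pale stripe: two of 97 mm on each long side, one of 117 mm on each short side.
- front_left_pad (a point): centre of the pale stripe on top of the rim section on the long side at the box's -x, the half towards its +y; at box x, y = [-0.078, 0.050], 18 mm outward of the hinge at its inner edge, 12 mm in from its outer edge; 75 mm above the table when shut, 80 mm when open
- front_left (a joint): angle of that section, rad: 0 open (slants up, outer edge 8 mm high), 0.28 shut (flat); may be shut already. Pushed straight down on its outer half with some 5 to 8 N it snaps over about half-way and stays flat; let go earlier it springs up
- front_right_pad (a point): centre of the pale stripe on top of the rim section on the long side at the box's -x, the half towards its -y; at box x, y = [-0.078, -0.050], 18 mm outward of the hinge at its inner edge, 12 mm in from its outer edge; 75 mm above the table when shut, 80 mm when open
- front_right (a joint): angle of that section, rad: 0 open (slants up, outer edge 8 mm high), 0.28 shut (flat); starts open. Pushed straight down on its outer half with some 5 to 8 N it snaps over about half-way and stays flat; let go earlier it springs up
- back_left_pad (a point): centre of the pale stripe on top of the rim section on the long side at the box's +x, the half towards its +y; at box x, y = [0.078, 0.050], 18 mm outward of the hinge at its inner edge, 12 mm in from its outer edge; 75 mm above the table when shut, 80 mm when open
- back_left (a joint): angle of that section, rad: 0 open (slants up, outer edge 8 mm high), 0.28 shut (flat); starts open. Pushed straight down on its outer half with some 5 to 8 N it snaps over about half-way and stays flat; let go earlier it springs up
- back_right_pad (a point): centre of the pale stripe on top of the rim section on the long side at the box's +x, the half towards its -y; at box x, y = [0.078, -0.050], 18 mm outward of the hinge at its inner edge, 12 mm in from its outer edge; 75 mm above the table when shut, 80 mm when open
- back_right (a joint): angle of that section, rad: 0 open (slants up, outer edge 8 mm high), 0.28 shut (flat); may be shut already. Pushed straight down on its outer half with some 5 to 8 N it snaps over about half-way and stays flat; let go earlier it springs up
- left_end_pad (a point): centre of the pale stripe on top of the rim section the whole short side at the box's +y; at box x, y = [0, 0.118], 18 mm outward of the hinge at its inner edge, 12 mm in from its outer edge; 75 mm above the table when shut, 80 mm when open
- left_end (a joint): angle of that section, rad: 0 open (slants up, outer edge 8 mm high), 0.28 shut (flat); may be shut already. Pushed straight down on its outer half with some 5 to 8 N it snaps over about half-way and stays flat; let go earlier it springs up
- right_end_pad (a point): centre of the pale stripe on top of the rim section the whole short side at the box's -y; at box x, y = [0, -0.118], 18 mm outward of the hinge at its inner edge, 12 mm in from its outer edge; 75 mm above the table when shut, 80 mm when open
- right_end (a joint): angle of that section, rad: 0 open (slants up, outer edge 8 mm high), 0.28 shut (flat); starts open. Pushed straight down on its outer half with some 5 to 8 N it snaps over about half-way and stays flat; let go earlier it springs up
- garlic_near: whole garlic bulb close to the box, 58x59x59 mm; loose bystander, origin under its centre; leave it alone
- mushroom_near: mushroom lying close to the box, 110x60x62 mm; loose bystander, origin under its centre; leave it alone
- garlic_far: smaller garlic bulb near the table's front edge, 51x51x51 mm; loose bystander, origin under its centre; leave it alone
- peeler: yellow vegetable peeler lying to the right of the box, 170x25x18 mm; loose bystander, origin under its centre; leave it alone

How it is judged (in metres and radians):
At the end, for the whole second after the job is handed in: All six rim sections are shut (joint above 0.25 of 0.28 rad) and the garlic bulbs, the mushroom and the peeler lie within 30 mm of where they started (value of joint each of front_left, front_right, back_left, back_right, left_end, right_end above 0.25 rad and distance of each of garlic_near, mushroom_near, garlic_far, peeler from where it was at the start of the episode below 0.03 m); the robot touches nothing.
It fails at once if the garlic bulb by the box is lifted, or moved more than 30 mm (distance of garlic_near from where it was at the start of the episode above 0.03 m or height (world z) of garlic_near above 0.025 m).
It fails at once if the mushroom is lifted, or moved more than 30 mm (distance of mushroom_near from where it was at the start of the episode above 0.03 m or height (world z) of mushroom_near above 0.025 m).
It fails at once if the garlic bulb by the front edge is lifted, or moved more than 30 mm (distance of garlic_far from where it was at the start of the episode above 0.03 m or height (world z) of garlic_far above 0.025 m).
It fails at once if the peeler is lifted, or moved more than 30 mm (distance of peeler from where it was at the start of the episode above 0.03 m or height (world z) of peeler above 0.025 m).
It also fails if it takes over 51 s, if anything falls off the work surface, if the arm or the gripper's body presses on something with over 40 N, if the wrist force passes 120 N, or if a joint passes its speed limit or range.

## Working session

There is one attempt and no reset: what is moved stays moved. The work goes in short steps, Python scripts to look and compute and a shell command to move; the robot and the scene stay as the last step left them, time stands still between calls to the robot, and variables do not carry over. Pictures are saved under pics/ and viewed, about 8 in all and at most 12, crops included, and the job is handed in when it is done.

```bash
mkdir -p pics
cat > look.py <<'E'
import sys,cv2,numpy as np
from rig import ctrl,vision
def world(p,u,v,z):
    return p["R"].T@(np.array([(u-p["cx"])/p["fx"]*z,(v-p["cy"])/p["fy"]*z,z])-p["t"])
E
python3 - <<'E'
from look import *
s=ctrl.read_state();print({k:np.round(v,3).tolist() for k,v in s.items()})
a=vision.get_image("top");b=vision.get_image("scene")
cv2.imwrite("pics/top0.png",a["img"]);cv2.imwrite("pics/sc0.png",b["img"])
for n in ["food_box","front_left_pad","front_right_pad","back_left_pad","back_right_pad","left_end_pad","right_end_pad","garlic_near","mushroom_near","garlic_far","peeler"]:
    print(n,[(np.round(d["position"]).tolist(),round(d["conf"],2)) for d in vision.boxes_of(n,a)[:3]])
print(a["R"],a["t"],a["fx"],b["R"],b["t"])
E
```

```text
{'clock': 0.0, 'joint_pos': [-1.28, 0.221, 1.528, -0.0, 1.395, -0.126], 'joint_velocities': [-0.0, 0.0, -0.0, -0.001, 0.001, -0.001], 'joint_efforts': [0.001, -49.691, -38.939, 0.0, 0.011, 0.0], 'ee_pos': [252.825, -570.907, 230.177], 'eef_rot': [1.992, 0.423, -1.993], 'wrist_force': [0.541, 0.202, -0.115], 'ft_torque': [-0.001, -0.072, -0.024], 'width': 1.002}
food_box [([548.0, -144.0, 74.0], 0.98)]
front_left_pad [([483.0, -77.0, 75.0], 0.55), ([571.0, -23.0, 77.0], 0.21)]
front_right_pad [([465.0, -178.0, 73.0], 0.58)]
back_left_pad [([631.0, -108.0, 83.0], 0.79)]
back_right_pad [([618.0, -205.0, 76.0], 0.75)]
left_end_pad [([578.0, -21.0, 75.0], 0.71)]
right_end_pad [([527.0, -256.0, 78.0], 0.6)]
garlic_near [([435.0, -44.0, 41.0], 0.55)]
mushroom_near [([457.0, -321.0, 39.0], 0.97), ([433.0, -47.0, 38.0], 0.6), ([466.0, -175.0, 76.0], 0.58)]
garlic_far []
peeler [([505.0, -462.0, 16.0], 0.6)]
[[-0.00987973 -0.99990011  0.01010699]
 [-0.98845768  0.0082376  -0.15127313]
 [ 0.15117477 -0.01148487 -0.98844033]] [-154.6219896   502.16237283 1488.49744296] 484.25865331164573 [[-0.76277925 -0.6465405  -0.01237756]
 [-0.47935512  0.57817635 -0.66025054]
 [ 0.43403513 -0.49769216 -0.75094342]] [ 309.63601257  360.97305641 1133.64065007]
```

View pics/top0.png

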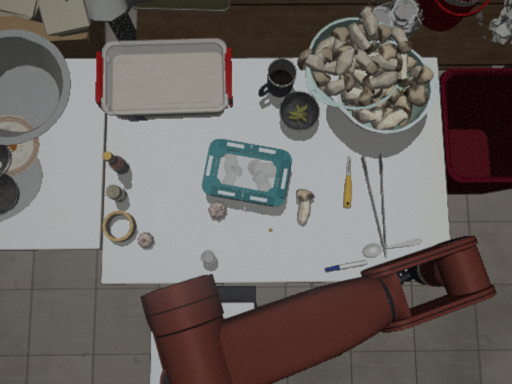

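View pics/sc0.png

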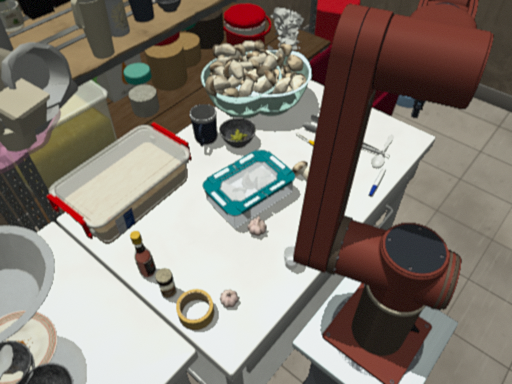

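Run:
```python
from look import *
from scipy.spatial.transform import Rotation as Ro
from scipy.optimize import least_squares
L={"fl":(-78,50),"fr":(-78,-50),"bl":(78,50),"br":(78,-50),"le":(0,118),"re":(0,-118)}
D={"fl":(483,-77),"fr":(465,-178),"bl":(631,-108),"br":(618,-205),"le":(578,-21),"re":(527,-256)}
l=np.array(list(L.values()));d=np.array(list(D.values()))
f=lambda p:(Ro.from_euler('z',p[2]).as_matrix()[:2,:2]@l.T).T+p[:2]-d
r=least_squares(lambda p:f(p).ravel(),[548,-144,-.2],loss='soft_l1',f_scale=5);print(r.x,f(r.x).round())
# teal mask by depth/color
a=vision.get_image("top");h=cv2.cvtColor(a["img"],cv2.COLOR_BGR2HSV)
v,u=np.mgrid[:384,:512];z=a["range_z"]
P=np.stack([(u-a["cx"])/a["fx"]*z,(v-a["cy"])/a["fy"]*z,z],-1)-a["t"];P=P@a["R"]
m=(z>0)&(P[...,2]>66)&(P[...,2]<95)&(np.hypot(P[...,0]-548,P[...,1]+144)<200)
Q=P[m];rect=cv2.minAreaRect(Q[:,:2].astype(np.float32));print(rect,len(Q))
np.save("Q.npy",Q)
def hts(p):
    R=Ro.from_euler('z',p[2]).as_matrix()[:2,:2]
    q=(Q[:,:2]-p[:2])@R
    for k,(x,y) in L.items():
        w=np.hypot(q[:,0]-x,q[:,1]-y)<9; o=np.array([x,y])*(1+ 5/np.hypot(x,y))
        print(k,(R@[x,y]+p[:2]).round(),w.sum(),np.median(Q[w,2]).round(1))
    print("mid",np.median(Q[(abs(q[:,0])<50)&(abs(q[:,1])<90),2]))
hts(r.x)
s=ctrl.read_state();print(Ro.from_rotvec(s["eef_rot"]).as_matrix().round(3))
```

```text
[ 5.50437300e+02 -1.40908661e+02 -1.95033332e-01] [[ 1.  0.]
 [-1.  3.]
 [ 6.  1.]
 [-1. -0.]
 [-5. -4.]
 [ 1. -1.]]
((550.6993408203125, -154.6823272705078), (241.05702209472656, 310.7457580566406), 9.970255851745605) 4669
fl [484. -77.] 25 82.2
fr [ 464. -175.] 24 81.7
bl [ 637. -107.] 29 82.2
br [ 617. -205.] 27 83.0
le [573. -25.] 26 76.7
re [ 528. -257.] 27 80.9
mid 73.35774877196921
[[ 0.     0.405 -0.914]
 [-0.    -0.914 -0.405]
 [-1.     0.     0.   ]]
```

The top view shows the box at pixels (204–291, 137–206), with garlic at its lower-left (217,210) and the mushroom at (304,205). The yaw of about −0.195 rad agrees with the picture. I'll align the tool with the box axes while approaching, and refine the pose from the teal colour.

```bash
python3 -m inch '[{"rx":0.0975,"dy":-0.59,"dz":-1,"gripper":1},{"rx":0.0975,"dy":-0.59,"dz":-1,"gripper":1},{"rx":0.0975,"dy":-0.59,"dz":-1,"gripper":1},{"rx":0.0975,"dy":-0.59,"dz":-1,"gripper":1},{"rx":0.0975,"dy":-0.59,"dz":-1,"gripper":1}]' 30
python3 - <<'E'
from look import *
a=vision.get_image("top");h=cv2.cvtColor(a["img"],cv2.COLOR_BGR2HSV)
v,u=np.mgrid[:384,:512];z=a["range_z"]
P=np.stack([(u-a["cx"])/a["fx"]*z,(v-a["cy"])/a["fy"]*z,z],-1)-a["t"];P=P@a["R"]
m=(z>0)&(P[...,2]>60)&(P[...,2]<95)&(np.hypot(P[...,0]-550,P[...,1]+141)<190)&(h[...,0]>80)&(h[...,0]<100)&(h[...,1]>80)
print(m.sum(),cv2.minAreaRect(P[m][:,:2].astype(np.float32)))
cv2.imwrite("pics/m.png",cv2.resize(np.hstack([a["img"][120:230,180:320],np.repeat(255*m[120:230,180:320,None],3,2).astype(np.uint8)]),None,fx=2.8,fy=2.8))
E
```

```text
2114 ((548.9268188476562, -143.53907775878906), (257.26483154296875, 178.33456420898438), 79.5232162475586)$[0]: bad value
```

View pics/m.png

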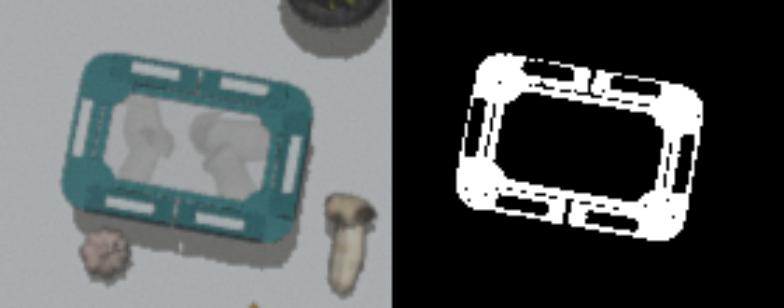

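The mask traces the rim cleanly (crop x 65–312, y 53–240). The box centre is at about (549,−143) mm with yaw −10.5°. The move was refused, probably because each row needs every key. I'll resend with all seven.

```bash
python3 -m inch '[{"rx":0.0955,"ry":0,"rz":0,"dx":0,"dy":-0.59,"dz":-1,"gripper":1},{"rx":0.0955,"ry":0,"rz":0,"dx":0,"dy":-0.59,"dz":-1,"gripper":1},{"rx":0.0955,"ry":0,"rz":0,"dx":0,"dy":-0.59,"dz":-1,"gripper":1},{"rx":0.0955,"ry":0,"rz":0,"dx":0,"dy":-0.59,"dz":-1,"gripper":1},{"rx":0.0955,"ry":0,"rz":0,"dx":0,"dy":-0.59,"dz":-1,"gripper":1}]' 30
cat > to.py <<'E'
from look import *
from scipy.spatial.transform import Rotation as Ro
c=np.array([549,-143.,0]);B=Ro.from_euler('z',-10.5,degrees=True).as_matrix()
s=ctrl.read_state();R=Ro.from_rotvec(s["eef_rot"]).as_matrix()
L={"fl":(-80,50),"fr":(-80,-50),"bl":(80,50),"br":(80,-50),"le":(0,120),"re":(0,-120)}
print("box frame TCP",((np.array(s["ee_pos"])-c)@B).round(1),"tool in box",(B.T@R).round(2).tolist(),"t",s["clock"],"F",np.round(s["wrist_force"],1),s["width"])
for k,(x,y) in L.items():
    print(k,"tool shift/150 to z=100:",(R.T@(c+B@[x,y,100]-s["ee_pos"])/150).round(3))
E
python3 to.py
```

```text
clock: 1.38
ee_pos: [354.8, -429.4, 231.6]
eef_rot: [-2.127, 0.194, 2.126]
wrist_force: [-1.0, -0.2, -0.2]
width: 0.002
box frame TCP [-138.7 -317.   231.6] tool in box [[0.0, 0.0, -1.0], [-0.0, -1.0, -0.0], [-1.0, 0.0, -0.0]] t 1.375 F [-1.  -0.2 -0.2] 0.0016487966705408892
fl tool shift/150 to z=100: [ 0.876 -2.447 -0.396]
fr tool shift/150 to z=100: [ 0.876 -1.78  -0.395]
bl tool shift/150 to z=100: [ 0.876 -2.445 -1.463]
br tool shift/150 to z=100: [ 0.877 -1.778 -1.461]
le tool shift/150 to z=100: [ 0.876 -2.912 -0.93 ]
re tool shift/150 to z=100: [ 0.877 -1.312 -0.927]
```

```bash
python3 -m inch '[{"rx":0,"ry":0,"rz":0,"dx":0.4,"dy":-0.912,"dz":-0.927,"gripper":1},{"rx":0,"ry":0,"rz":0,"dx":0.477,"dy":-0.912,"dz":-0.927,"gripper":1},{"rx":0,"ry":0,"rz":0,"dx":0.477,"dy":-0.912,"dz":-0.927,"gripper":1},{"rx":0,"ry":0,"rz":0,"dx":0.477,"dy":-0.912,"dz":-0.927,"gripper":1},{"rx":0,"ry":0,"rz":0,"dx":0.477,"dy":-0.912,"dz":-0.927,"gripper":1}]'
python3 -m inch '[{"rx":0,"ry":0,"rz":0,"dx":0.2,"dy":-0.4,"dz":0,"gripper":1},{"rx":0,"ry":0,"rz":0,"dx":0.4,"dy":-0.4,"dz":0,"gripper":1},{"rx":0,"ry":0,"rz":0,"dx":0.47,"dy":-0.4,"dz":0,"gripper":1},{"rx":0,"ry":0,"rz":0,"dx":0.53,"dy":-0.4,"dz":0,"gripper":1},{"rx":0,"ry":0,"rz":0,"dx":0.56,"dy":-0.4,"dz":0,"gripper":1}]'; python3 to.py | head -1
```

```text
clock: 2.0
ee_pos: [516.0, -320.4, 158.9]
eef_rot: [-2.124, 0.193, 2.128]
wrist_force: [-0.6, -0.6, -0.5]
width: 0.0
clock: 2.62
ee_pos: [527.3, -263.7, 76.9]
eef_rot: [-2.127, 0.199, 2.123]
wrist_force: [0.5, -1.8, 0.1]
width: -0.001
box frame TCP [   0.6 -122.6   76.9] tool in box [[0.0, -0.0, -1.0], [-0.0, -1.0, 0.0], [-1.0, 0.0, -0.0]] t 2.625 F [ 0.5 -1.8  0.1] -0.0006157706959242532
```

```bash
python3 -m inch '[{"rx":0,"ry":0,"rz":0,"dx":0.015,"dy":0,"dz":0,"gripper":1},{"rx":0,"ry":0,"rz":0,"dx":0.027,"dy":0,"dz":0,"gripper":1},{"rx":0,"ry":0,"rz":0,"dx":0.027,"dy":0,"dz":0,"gripper":1}]'; python3 to.py | head -1
```

```text
clock: 3.0
ee_pos: [527.7, -263.2, 74.7]
eef_rot: [-2.128, 0.198, 2.124]
wrist_force: [-6.9, 1.4, 13.6]
width: -0.0
box frame TCP [   1.  -122.1   74.7] tool in box [[0.0, -0.0, -1.0], [-0.0, -1.0, 0.0], [-1.0, 0.0, -0.0]] t 3.0 F [-6.9  1.4 13.6] -0.0002443443750529116
```

Right end bottomed at 74.7 mm with 13.6 N, so it's shut. Next is back_right, in one call.

```bash
python3 -m inch '[{"rx":0,"ry":0,"rz":0,"dx":-0.19,"dy":0,"dz":0,"gripper":1},{"rx":0,"ry":0,"rz":0,"dx":-0.19,"dy":-0.467,"dz":-0.533,"gripper":1},{"rx":0,"ry":0,"rz":0,"dx":-0.19,"dy":-0.467,"dz":-0.533,"gripper":1},{"rx":0,"ry":0,"rz":0,"dx":-0.12,"dy":-0.467,"dz":-0.533,"gripper":1},{"rx":0,"ry":0,"rz":0,"dx":-0.05,"dy":-0.467,"dz":-0.533,"gripper":1}]'; python3 -m inch '[{"rx":0,"ry":0,"rz":0,"dx":0.03,"dy":0,"dz":0,"gripper":1},{"rx":0,"ry":0,"rz":0,"dx":0.05,"dy":0,"dz":0,"gripper":1},{"rx":0,"ry":0,"rz":0,"dx":0.05,"dy":0,"dz":0,"gripper":1}]'; python3 to.py | head -1
```

```text
clock: 3.62
ee_pos: [619.2, -207.7, 79.8]
eef_rot: [-2.128, 0.195, 2.123]
wrist_force: [2.2, 1.1, 2.6]
width: 0.001
clock: 4.0
ee_pos: [617.6, -208.2, 74.7]
eef_rot: [-2.124, 0.196, 2.125]
wrist_force: [-7.4, 4.5, 18.9]
width: 0.001
box frame TCP [ 79.3 -51.6  74.7] tool in box [[-0.0, -0.0, -1.0], [0.0, -1.0, 0.0], [-1.0, -0.0, 0.0]] t 4.0 F [-7.4  4.5 18.9] 0.0010515142680567456
```

Works. back_left: +100 mm in box y (dy −0.667).

```bash
python3 -m inch '[{"rx":0,"ry":0,"rz":0,"dx":-0.19,"dy":0,"dz":0,"gripper":1},{"rx":0,"ry":0,"rz":0,"dx":-0.19,"dy":-0.667,"dz":0,"gripper":1},{"rx":0,"ry":0,"rz":0,"dx":-0.19,"dy":-0.667,"dz":0,"gripper":1},{"rx":0,"ry":0,"rz":0,"dx":-0.12,"dy":-0.667,"dz":0,"gripper":1},{"rx":0,"ry":0,"rz":0,"dx":-0.05,"dy":-0.667,"dz":0,"gripper":1}]'; python3 -m inch '[{"rx":0,"ry":0,"rz":0,"dx":0.03,"dy":0,"dz":0,"gripper":1},{"rx":0,"ry":0,"rz":0,"dx":0.05,"dy":0,"dz":0,"gripper":1},{"rx":0,"ry":0,"rz":0,"dx":0.05,"dy":0,"dz":0,"gripper":1}]'; python3 to.py | head -1
```

```text
clock: 4.62
ee_pos: [636.6, -109.9, 79.3]
eef_rot: [-2.126, 0.196, 2.124]
wrist_force: [0.0, 0.4, 2.2]
width: -0.003
clock: 5.0
ee_pos: [635.9, -110.5, 74.7]
eef_rot: [-2.123, 0.197, 2.126]
wrist_force: [-11.4, 2.4, 21.3]
width: -0.001
box frame TCP [79.6 47.8 74.7] tool in box [[-0.0, -0.0, -1.0], [-0.0, -1.0, 0.0], [-1.0, 0.0, 0.0]] t 5.0 F [-11.4   2.4  21.3] -0.0007548376623554404
```

```bash
python3 -m inch '[{"rx":0,"ry":0,"rz":0,"dx":-0.19,"dy":0,"dz":0,"gripper":1},{"rx":0,"ry":0,"rz":0,"dx":-0.19,"dy":-0.467,"dz":0.533,"gripper":1},{"rx":0,"ry":0,"rz":0,"dx":-0.19,"dy":-0.467,"dz":0.533,"gripper":1},{"rx":0,"ry":0,"rz":0,"dx":-0.12,"dy":-0.467,"dz":0.533,"gripper":1},{"rx":0,"ry":0,"rz":0,"dx":-0.05,"dy":-0.467,"dz":0.533,"gripper":1}]'; python3 -m inch '[{"rx":0,"ry":0,"rz":0,"dx":0.03,"dy":0,"dz":0,"gripper":1},{"rx":0,"ry":0,"rz":0,"dx":0.05,"dy":0,"dz":0,"gripper":1},{"rx":0,"ry":0,"rz":0,"dx":0.05,"dy":0,"dz":0,"gripper":1}]'; python3 to.py | head -1
```

```text
clock: 5.62
ee_pos: [570.8, -26.9, 78.5]
eef_rot: [-2.125, 0.197, 2.125]
wrist_force: [1.2, 0.7, -0.6]
width: 0.001
clock: 6.0
ee_pos: [570.6, -26.9, 74.6]
eef_rot: [-2.122, 0.197, 2.128]
wrist_force: [-16.2, 2.5, 28.3]
width: -0.002
box frame TCP [1.000e-01 1.181e+02 7.460e+01] tool in box [[-0.0, -0.0, -1.0], [-0.0, -1.0, 0.0], [-1.0, 0.0, 0.0]] t 6.0 F [-16.2   2.5  28.3] -0.002401672079333496
```

```bash
python3 -m inch '[{"rx":0,"ry":0,"rz":0,"dx":-0.19,"dy":0,"dz":0,"gripper":1},{"rx":0,"ry":0,"rz":0,"dx":-0.19,"dy":0.46,"dz":0.533,"gripper":1},{"rx":0,"ry":0,"rz":0,"dx":-0.19,"dy":0.46,"dz":0.533,"gripper":1},{"rx":0,"ry":0,"rz":0,"dx":-0.12,"dy":0.46,"dz":0.533,"gripper":1},{"rx":0,"ry":0,"rz":0,"dx":-0.05,"dy":0.46,"dz":0.533,"gripper":1}]'; python3 -m inch '[{"rx":0,"ry":0,"rz":0,"dx":0.03,"dy":0,"dz":0,"gripper":1},{"rx":0,"ry":0,"rz":0,"dx":0.045,"dy":0,"dz":0,"gripper":1},{"rx":0,"ry":0,"rz":0,"dx":0.045,"dy":0,"dz":0,"gripper":1}]'; python3 to.py | head -1
```

```text
clock: 6.62
ee_pos: [480.6, -80.0, 79.5]
eef_rot: [-2.126, 0.198, 2.124]
wrist_force: [-3.3, 0.1, 3.6]
width: 0.001
clock: 7.0
ee_pos: [480.8, -79.2, 74.6]
eef_rot: [-2.126, 0.195, 2.127]
wrist_force: [-11.6, 1.4, 23.7]
width: 0.001
box frame TCP [-78.7  50.3  74.6] tool in box [[-0.0, 0.0, -1.0], [-0.0, -1.0, -0.0], [-1.0, 0.0, 0.0]] t 7.0 F [-11.6   1.4  23.7] 0.00145965300840105
```

```bash
python3 -m inch '[{"rx":0,"ry":0,"rz":0,"dx":-0.19,"dy":0,"dz":0,"gripper":1},{"rx":0,"ry":0,"rz":0,"dx":-0.19,"dy":0.667,"dz":0,"gripper":1},{"rx":0,"ry":0,"rz":0,"dx":-0.19,"dy":0.667,"dz":0,"gripper":1},{"rx":0,"ry":0,"rz":0,"dx":-0.12,"dy":0.667,"dz":0,"gripper":1},{"rx":0,"ry":0,"rz":0,"dx":-0.05,"dy":0.667,"dz":0,"gripper":1}]'; python3 -m inch '[{"rx":0,"ry":0,"rz":0,"dx":0.03,"dy":0,"dz":0,"gripper":1},{"rx":0,"ry":0,"rz":0,"dx":0.045,"dy":0,"dz":0,"gripper":1},{"rx":0,"ry":0,"rz":0,"dx":0.045,"dy":0,"dz":0,"gripper":1}]'; python3 to.py | head -1
```

```text
clock: 7.62
ee_pos: [461.9, -177.1, 79.5]
eef_rot: [-2.125, 0.195, 2.126]
wrist_force: [-2.9, -0.6, 3.7]
width: -0.002
clock: 8.0
ee_pos: [461.6, -176.1, 74.7]
eef_rot: [-2.125, 0.193, 2.128]
wrist_force: [-8.4, 2.8, 20.1]
width: 0.001
box frame TCP [-79.9 -48.5  74.7] tool in box [[-0.0, 0.0, -1.0], [0.0, -1.0, -0.0], [-1.0, -0.0, 0.0]] t 8.0 F [-8.4  2.8 20.1] 0.0014730470218432359
```

All six bottomed. I'll lift clear, back off toward the start side, and check section heights against the first picture's.

```bash
python3 -m inch '[{"rx":0,"ry":0,"rz":0,"dx":-0.4,"dy":0,"dz":0,"gripper":1},{"rx":0,"ry":0,"rz":0,"dx":-0.8,"dy":0,"dz":0,"gripper":1},{"rx":0,"ry":0,"rz":0,"dx":-1,"dy":0.3,"dz":0,"gripper":1},{"rx":0,"ry":0,"rz":0,"dx":-1,"dy":0.7,"dz":0.2,"gripper":1},{"rx":0,"ry":0,"rz":0,"dx":-1,"dy":1,"dz":0.4,"gripper":1}]'; python3 -m inch '[{"rx":0,"ry":0,"rz":0,"dx":0,"dy":0.5,"dz":0.2,"gripper":1},{"rx":0,"ry":0,"rz":0,"dx":0,"dy":1,"dz":0.3,"gripper":1},{"rx":0,"ry":0,"rz":0,"dx":0,"dy":1,"dz":0.3,"gripper":1},{"rx":0,"ry":0,"rz":0,"dx":0,"dy":1,"dz":0.3,"gripper":1},{"rx":0,"ry":0,"rz":0,"dx":0,"dy":1,"dz":0.3,"gripper":1}]'
cat > chk.py <<'E'
from to import *
a=vision.get_image("top");b=vision.get_image("scene")
cv2.imwrite("pics/c.png",cv2.resize(a["img"][110:260,130:380],None,fx=3,fy=3));cv2.imwrite("pics/d.png",cv2.resize(b["img"][140:240,190:320],None,fx=5,fy=5))
v,u=np.mgrid[:384,:512];z=a["range_z"]
P=(np.stack([(u-a["cx"])/a["fx"]*z,(v-a["cy"])/a["fy"]*z,z],-1)-a["t"])@a["R"]
Q=P[z>0]
for nm,S in(("before",np.load("Q.npy")),("now",Q)):
    q=(S-c)@B
    for k,(x,y) in L.items():
        w=(abs(q[:,0]-x)<(6 if x else 30))&(abs(q[:,1]-y)<(25 if x else 6))&(q[:,2]>60);print(nm,k,q[w,2].mean().round(1),end=" ")
    print()
for n in ["garlic_near","mushroom_near","garlic_far","peeler"]:
    print(n,[(np.round(d["position"]).tolist(),round(d["conf"],2)) for d in vision.boxes_of(n,a)[:2]])
E
python3 chk.py | grep -v shift
```

```text
clock: 8.62
ee_pos: [375.1, -314.1, 223.1]
eef_rot: [-2.128, 0.193, 2.126]
wrist_force: [0.4, -1.0, 0.3]
width: -0.002
clock: 9.25
ee_pos: [304.2, -451.7, 222.2]
eef_rot: [-2.125, 0.192, 2.126]
wrist_force: [-0.7, 1.2, -0.7]
width: -0.001
box frame TCP [-184.4 -348.1  222.2] tool in box [[-0.0, 0.0, -1.0], [0.0, -1.0, -0.0], [-1.0, -0.0, 0.0]] t 9.25 F [-0.7  1.2 -0.7] -0.0005591622150096548
before fl 82.6 before fr 82.3 before bl 82.5 before br 82.6 before le 77.2 before re 81.7 
now fl 76.0 now fr 76.0 now bl 76.5 now br 77.2 now le 76.7 now re 76.9 
garlic_near [([433.0, -49.0, 39.0], 0.8)]
mushroom_near [([456.0, -320.0, 38.0], 0.64)]
garlic_far [([349.0, 174.0, 30.0], 0.55)]
peeler [([506.0, -465.0, 15.0], 0.54), ([546.0, -144.0, 71.0], 0.44)]
```

View pics/c.png

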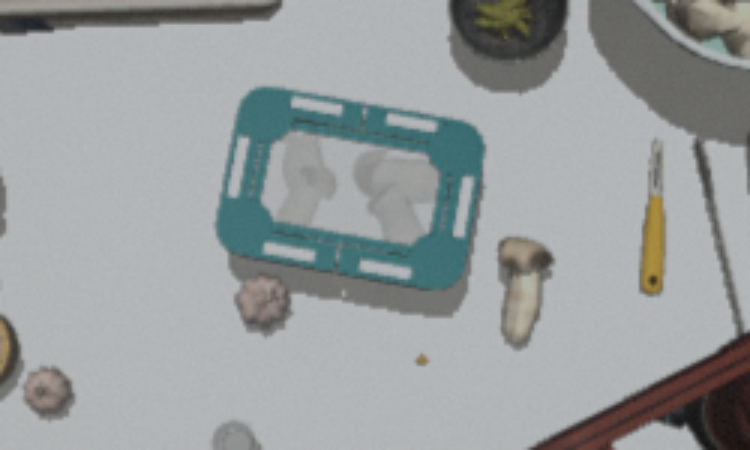

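View pics/d.png

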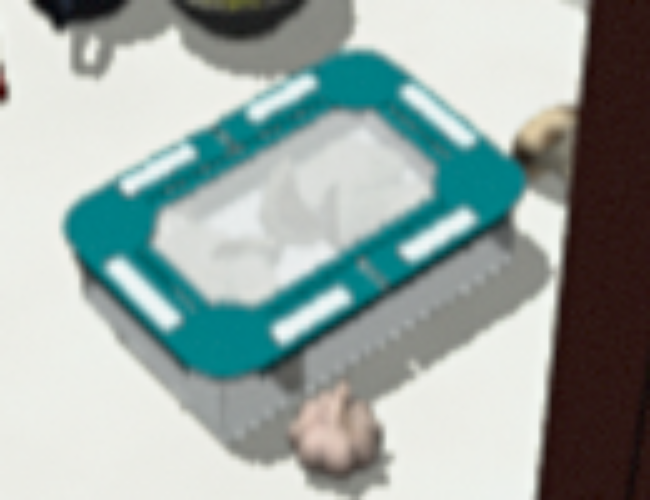

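Both views show a flat rim all the way round (crop 218–485 × 87–292 in the top view). The garlic (262,302), mushroom (522,290) and peeler (653,220) are where they were, and the arm is clear.

```bash
python3 -c "
from rig import ctrl;print(ctrl.hand_in())"
```

```text
the job is handed in; nothing more can be done
None
```

I pressed all six rim sections down with the closed fingertips, then backed the arm clear and handed the job in at about 9.5 s of the 51 s allowed.

- **Pressing:** each section stopped at 74.6–74.7 mm with 14–28 N total upward force on the wrist, which matches the 75 mm shut height.
- **Rim heights:** the camera now reads 76.0–77.2 mm on every section. Before, five sections read about 82 mm. left_end already read 77 mm, so it was probably shut from the start. The camera reads about 1–2 mm high. I did not read the joint angles themselves.
- **Bystanders:** detections of garlic_near, the mushroom and the peeler moved by at most about 5 mm, which is close to the detector's own error. garlic_far was missed by the detector at the start, so I have no number to compare, but the arm never went near it and it looks in place.
- **Failed call:** the first move was refused because its rows left out some of the values. I sent it again with all of them.

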